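Seat the tumbler bowl and load the jewellery

ROBOT

A 6-joint arm with a two-finger parallel gripper is mounted at the origin on the work surface. World frame = base frame: x ahead of the robot, y to its left, z up, the work surface at z = 0. Lengths are in m, angles in rad, forces in N, time in s.
With the tool pointing down it reaches from about 0.25 to 0.725 m from the base axis. Payload 4 kg.
Tool frame: the origin (TCP) lies midway between the tips of the shut fingers; the grasp point (between the pads) lies bot.pinch_z behind it (bot.pinch_z is the distance from the TCP to the grasp point, in m); z points along the fingers, y is the line along which they close (so a half turn about z gives the same grasp; the last joint's range is limited). The gripper opens to 85 mm and grips with 20 to 120 N. Pads are 22 mm wide; open, the fingers measure 114 mm over their backs; the gripper's body (76 mm by 85 mm) begins 54 mm behind the grasp point. The pads swing forward as they close: fully open they stand 13 mm farther back than shut.
Start: joints at [1.119, 0.241, 0.005, 1.335, 0, 1.571], TCP at [0.218, 0.45, 0.195] pointing down, gripper open.
Joint ranges: [-2.72, 2.72], [-1.05, 1.87], [-1.09, 1.28], [-1.99, 2.15], [-1.42, 1.44], [-3.14, 3.14]. Speed limits (rad/s): [2.79, 2.79, 3.14, 3.14, 3.14, 3.14].

INTERFACE

Orientations are given as a unit quaternion [x, y, z, w].
In Python, from station import status, eyes, close_job, bot gives the robot as it stands.
- The arm moves only by the tool move_arm, never from a script. Its arguments are lists of equal length, an entry for each row: "delta_pos": the shift along the tool's x, y, z scaled (see below), a list of three; "twist": the turn about the tool's z scaled (see below). In form: {"delta_pos": [[dx, dy, dz], ...], "twist": [twist, ...]}. A call has 1 to 5 rows; each row is the pose to reach, as a shift and turn from the pose commanded when the call began, along the tool's axes at that moment, turning the shorter way round; what a row does not reach only later rows make up. The controller multiplies each number of a shift by 0.15 m and each number of a turn by 360 degrees. A row lasts 1/10 s, in which the tool goes at most 50 mm and 8.59 degrees, less where a joint would pass 70% of its speed; a pose out of reach is approached as far as the arm can. A call with a number of a shift or a turn outside -1 to 1 is refused whole. A call with a gripper value outside its range is refused whole. "grip" is the closure, from -1 (fully open) to 1 (shut), set as the call begins (left out, the last holds). The fingers move at their own pace and stop on an object; the grip force is fixed at half the most. Time passes only in rows, so rows that repeat a pose let the fingers close. It gives the time, the measured TCP pose, the force, the opening and the grip force at its end, in the units of the state.
- status.state(): the state, without advancing time (a new reading comes with each control period).
- eyes.snapshot(name): name is "scene" or "top"; returns a dict with "pixels" (480x640x3 uint8, red, green, blue), "z_map" (480x640 float32, m along the optical axis (not along the pixel's ray), 0 where there is no reading), "fx", "fy", "cx", "cy" (pixels), "extrinsics" (4x4, takes a point from camera to world coordinates). Camera axes: x right, y down, z forward; pixel columns grow to the right and rows downward; lengths in m; the calibration is good to about 2 mm. A picture is of the moment at which its call begins.
- close_job(): hands the job in; it is judged then, once.
The state is a dict: "time_s": time; "joint_pos": joint angles; "qd": joint speeds; "joint_torque": joint torques, N m; "tcp_pos": TCP position; "eef_rot": TCP orientation; "ft_force": force on the tool from outside, world axes, zero at the start; "torque": the same for the moment, N m; "width": finger opening in m; "finger_force": force on a finger pad.
Only numpy, scipy, OpenCV 4.12 (cv2) and the standard library are available. Lean on these libraries where they do the work, as an engineer would, in place of code of your own. Each camera call takes 0.05 s, during which the arm holds its last target. There are 200 camera calls.

TASK

Set the orange tumbler bowl on the green drive base so that its two lugs slide over the base's two steel pegs and it sits fully home, lowering it gently rather than dropping it. Then, with the bowl seated, put the brass ring and the copper pendant into it. Leave the silver-white ring on the blue pad and do not disturb the other things on the bench.

Things in the scene. Friction and masses are not known exactly. Their poses are not given: they have to be found in the camera images.
- base: Fixed round drive base of a jewellery tumbler, dark green, 210 mm diameter, 55 mm high, flat black top, a black dial on its front. Origin: centre of its underside, on the bench; z up; its two pegs stand along its y axis. A half turn about z makes no difference to the fit.
- seat (a point): Centre of the base's flat top, 55 mm above the bench, where the centre of the bowl's underside must come to rest; axes as the base.
- peg_left (a point): Tip of the steel peg at y = +74 mm of the base. Each peg is 10 mm in diameter, stands 16 mm above the top and its upper 6 mm taper to 5 mm.
- peg_right (a point): Tip of the other, equal peg at y = -74 mm of the base.
- bowl: Loose open orange bowl, about 0.35 kg: outer radius 56 mm at the foot, 60 mm at the rim, 60 mm high, wall 4 mm, floor 5 mm. A central column of radius 13 mm carries a black grip bar above the rim; the jewellery goes in the round channel, 42 mm wide, between column and wall. Lugs with holes at its foot along +y and -y. Origin: centre of its underside, z up. Fits the base either way round.
- bowl_knob (a point): Centre of the top of the bowl's black grip bar, 105 mm above the bowl's underside. The bar is 22 mm wide in the bowl's x, 32 mm long in its y, and reaches from 62 to 105 mm: pinch it from above across its x faces.
- hole_left (a point): Centre of the through hole, 14 mm wide, in the lug at y = +74 mm of the bowl, at the lug's upper face, 10 mm above the underside. Each lug is 30 mm in x, 34 mm in y, 10 mm thick and reaches 91 mm from the bowl's centre.
- hole_right (a point): The same for the equal lug at y = -74 mm of the bowl.
- pad: Fixed blue felt pad, 180 mm (x) by 130 mm (y), 4 mm thick, on which the three jewellery pieces lie in a row roughly along its x axis, in any order. Origin: centre of its underside.
- brass_ring: Brass-yellow finger ring lying flat: 28 mm outside, 21 mm inside diameter, 10 mm high, 15 g. Origin: centre of its underside. To be loaded.
- pendant: Round copper pendant lying flat: disc 32 mm in diameter, 9 mm thick, small green stone rising 3 mm on top, small hanging loop reaching 25 mm from the centre in its +x, 30 g. Origin: centre of the disc's underside. To be loaded.
- steel_ring: Silver-white finger ring, same size as the brass one, also on the pad. It stays where it is.
- jar: White jar with a red lid, 70 mm diameter, 85 mm high; bystander. Origin: centre of its underside.
- tape: Yellow roll of tape lying flat, 70 mm diameter, 20 mm high, near the robot; bystander. Origin: centre of its underside.
- file: Flat steel file, about 270 mm long over all, with a turned wooden handle (28 mm thick) reaching 100 mm along its -x and the blade along its +x; lies on the bench; bystander. Origin: under the joint of handle and blade.
- spray: Blue spray can, 52 mm diameter, 150 mm high; bystander. Origin: centre of its underside.
Mind the look-alikes: they are no part of the job. Of the things that look like the bowl, the smaller one is meant.

How it is judged:
By the outcome, as a careful person would: the job done as asked, in the order asked, and still so for the second after the job is handed in, with the robot touching nothing.
It also fails if it takes over 67 s, if anything falls off the work surface, if the arm or the gripper's body presses on something with over 40 N, if the wrist force passes 120 N, or if a joint passes its speed limit or range.

## Working session

There is one attempt and no reset: what is moved stays moved. The work goes in short steps, Python scripts to look and compute and a tool call to move; the robot and the scene stay as the last step left them, time stands still between calls to the robot, and variables do not carry over. Pictures are saved under pics/ and viewed, at most 10 in all, crops included, and the job is handed in when it is done.

Besides the shell and the picture viewer there is one more tool, called after "Emit:" by a JSON object that holds its "op" and its "data". move_arm: Moves the arm, as the interface text tells. Shifts and turns lie within -1 to 1; 1 stands for 0.15 m of shift or 360 degrees of turn. Its arguments: {"type":"object","properties":{"delta_pos":{"type":"array"},"twist":{"type":"array"},"grip":{"type":"number"}},"required":["delta_pos","twist"]}

```bash
mkdir -p pics; ls; cat > h.py <<'E'
import numpy as np, cv2, pickle
from station import status, eyes, bot
def snap(n, tag):
    s=eyes.snapshot(n); pickle.dump(s,open(f'pics/{tag}.pkl','wb'))
    cv2.imwrite(f'pics/{tag}.png',cv2.cvtColor(s['pixels'],cv2.COLOR_RGB2BGR)); return s
def load(tag): return pickle.load(open(f'pics/{tag}.pkl','rb'))
def cloud(s):
    z=s['z_map']; v,u=np.mgrid[:480,:640]
    p=np.stack([(u-s['cx'])/s['fx']*z,(v-s['cy'])/s['fy']*z,z],-1)
    E=np.array(s['extrinsics']); return p@E[:3,:3].T+E[:3,3]
def ray(s,u,v,h):
    E=np.array(s['extrinsics']); d=E[:3,:3]@[(u-s['cx'])/s['fx'],(v-s['cy'])/s['fy'],1]
    return E[:3,3]+d*(h-E[2,3])/d[2]
E
python3 - <<'E'
from h import *
for n in('top','scene'):
    s=snap(n,n+'0'); print(n,s['fx'],s['cx'],s['cy'],np.round(s['extrinsics'],3).tolist())
print(bot.pinch_z, status.state())
E
```

```text
pics
top 609.3501643972273 323.2700846946472 233.53831631103316 [[-0.012, -0.981, 0.193, 0.26], [-1.0, 0.012, -0.003, 0.015], [0.001, -0.193, -0.981, 1.357], [0.0, 0.0, 0.0, 1.0]]
scene 604.8798906223277 312.1442086708731 236.11574685162856 [[0.602, 0.517, -0.608, 1.244], [0.798, -0.369, 0.476, -0.567], [0.022, -0.772, -0.635, 0.865], [0.0, 0.0, 0.0, 1.0]]
0.0187 {'time_s': 0.1, 'joint_pos': array([ 1.11902655e+00,  2.41331316e-01,  3.88258736e-03,  1.33522778e+00,
       -9.93776874e-06,  1.57082802e+00]), 'qd': array([ 0.00100319, -0.00208367,  0.00406152, -0.00138393,  0.00121096,
       -0.00131888]), 'joint_torque': array([-1.62371953e-04, -3.73137116e+01,  2.53009808e+01,  1.08672632e-02,
       -6.37616381e-05,  1.28341813e-05]), 'tcp_pos': array([0.21800581, 0.44926677, 0.19441424]), 'eef_rot': array([ 2.23984197e-01,  9.74592323e-01, -9.17323341e-04, -2.05693457e-04]), 'ft_force': array([ 0.37168427, -0.48334539,  0.32920857]), 'torque': array([-0.05506349, -0.01830584, -0.02753623]), 'finger_force': 0.0, 'width': 0.08517971426415803}
```

View pics/top0.png

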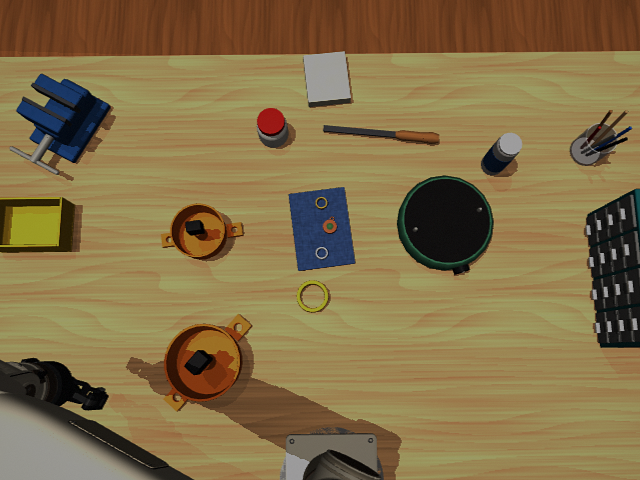

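View pics/scene0.png

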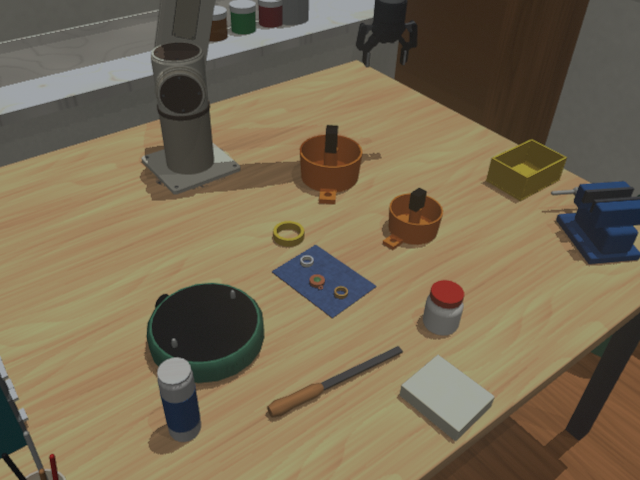

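The top view shows the small bowl at (199,231) with lugs at about (167,240) and (236,229). The base is at (445,222) with pegs at about (416,229) and (479,209). On the pad are the brass ring (321,202), the pendant (330,226) and the steel ring (321,253). Next I'll enlarge these areas.

```bash
python3 - <<'E'
from h import *
im=cv2.imread('pics/top0.png')
def c(u,v,w,h,k): return cv2.resize(im[v:v+h,u:u+w],None,fx=k,fy=k,interpolation=cv2.INTER_CUBIC)
o=np.zeros((600,800,3),np.uint8)
o[:300,:400]=c(155,190,100,75,4)      # bowl
o[300:600,:440]=c(390,165,110,75,4)   # base upper... 
o[:400,480:800]=c(290,185,64,80,5)
cv2.imwrite('pics/c1.png',o)
s=load('top0'); P=cloud(s)
hsv=cv2.cvtColor(s['pixels'],cv2.COLOR_RGB2HSV)
# base: points z ~.055 black top circle
m=(abs(P[...,2]-.055)<.006); m[:, :380]=0; m[:,510:]=0
n,l,st,ce=cv2.connectedComponentsWithStats(m.astype(np.uint8)); i=1+st[1:,4].argmax()
q=P[l==i][:,:2].astype(np.float32); print('base',cv2.minEnclosingCircle(q),np.median(P[l==i][:,2]))
m=(P[...,2]>.062)&(P[...,2]<.08);v,u=np.nonzero(m[170:275,395:495]);print('pegs px',[(a+395,b+170,P[b+170,a+395].round(3).tolist()) for a,b in zip(u,v)][:40])
# bowl rim
m=abs(P[...,2]-.060)<.003; m[:, :160]=0; m[:,245:]=0; m[:195]=0;m[270:]=0
q=P[m][:,:2]; print(len(q),cv2.minEnclosingCircle(q.astype(np.float32)))
A=np.c_[2*q,np.ones(len(q))]; x=np.linalg.lstsq(A,(q**2).sum(1),rcond=None)[0]; print('rim',x[:2],np.sqrt(x[2]+x[0]**2+x[1]**2))
m=(P[...,2]>.098)&(P[...,2]<.112); m[:, :160]=0; m[:,245:]=0; m[:195]=0;m[270:]=0
print('knob',len(P[m]),P[m].mean(0),cv2.minAreaRect(P[m][:,:2].astype(np.float32)))
E
```

```text
base ((0.5444424152374268, -0.2579245865345001), 0.10385098308324814) 0.05483981139105598
pegs px [(np.int64(426), np.int64(183), [0.626, -0.216, 0.062]), (np.int64(418), np.int64(192), [0.606, -0.198, 0.063]), (np.int64(418), np.int64(197), [0.595, -0.197, 0.062]), (np.int64(448), np.int64(198), [0.592, -0.263, 0.063]), (np.int64(433), np.int64(201), [0.585, -0.23, 0.063]), (np.int64(451), np.int64(203), [0.58, -0.269, 0.062]), (np.int64(419), np.int64(204), [0.579, -0.199, 0.063]), (np.int64(479), np.int64(207), [0.569, -0.328, 0.068]), (np.int64(480), np.int64(207), [0.569, -0.33, 0.07]), (np.int64(478), np.int64(208), [0.567, -0.326, 0.067]), (np.int64(479), np.int64(208), [0.567, -0.328, 0.069]), (np.int64(480), np.int64(208), [0.566, -0.33, 0.071]), (np.int64(481), np.int64(208), [0.566, -0.332, 0.071]), (np.int64(479), np.int64(209), [0.564, -0.327, 0.072]), (np.int64(480), np.int64(209), [0.565, -0.33, 0.067]), (np.int64(481), np.int64(209), [0.564, -0.331, 0.072]), (np.int64(477), np.int64(210), [0.564, -0.325, 0.062]), (np.int64(478), np.int64(210), [0.563, -0.326, 0.068]),
[... 794 characters left out ...]
6), np.int64(228), [0.524, -0.189, 0.071]), (np.int64(417), np.int64(228), [0.524, -0.191, 0.07]), (np.int64(413), np.int64(229), [0.523, -0.183, 0.065]), (np.int64(414), np.int64(229), [0.523, -0.186, 0.062]), (np.int64(415), np.int64(229), [0.521, -0.186, 0.072]), (np.int64(416), np.int64(229), [0.523, -0.19, 0.065]), (np.int64(417), np.int64(229), [0.522, -0.192, 0.067]), (np.int64(414), np.int64(230), [0.521, -0.185, 0.065])]
251 ((0.527446985244751, 0.2849269509315491), 0.060297250747680664)
rim [0.52811473 0.28484046] 0.05678561495317762
knob 164 [0.52746184 0.28457549 0.1038586 ] ((0.5276129841804504, 0.2852950096130371), (0.02297036349773407, 0.033518336713314056), 8.299514770507812)
```

View pics/c1.png

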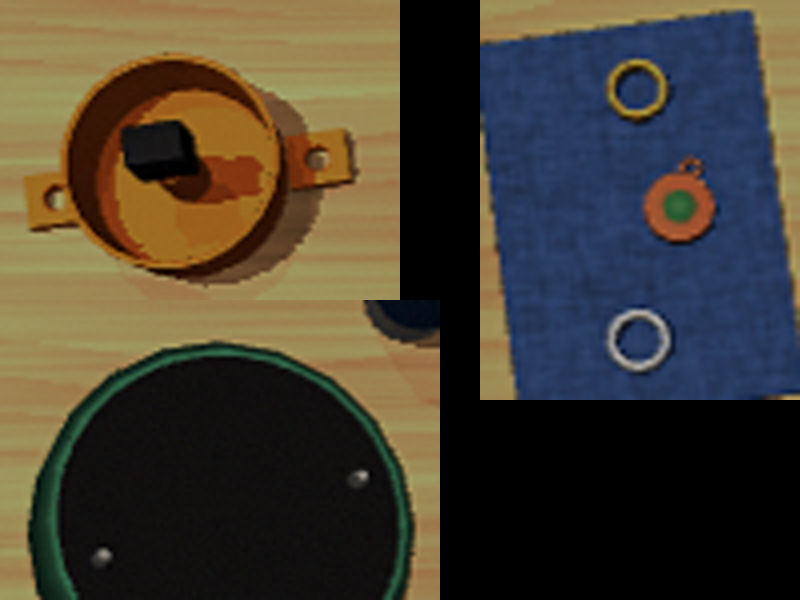

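```bash
cat >> h.py <<'E'
from scipy.spatial.transform import Rotation as R
def go(x,y,z,yaw):
    "shift/turn from the present pose; yaw = direction of tool y, deg"
    t=status.state(); r=R.from_quat(t['eef_rot']).as_matrix(); d=r.T@(np.array([x,y,z])-t['tcp_pos'])/.15
    cy=np.degrees(np.arctan2(r[1,1],r[0,1])); k=(cy-yaw+180)%360-180
    print('tcp',t['tcp_pos'].round(4),'yaw',cy.round(2),'w',round(t['width'],4),'q6',t['joint_pos'][5].round(2),'-> dpos',d.round(4),'twist',round(k/360,4))
E
python3 - <<'E'
from h import *
s=load('top0')
for n,u,v,h in [('hR',234,229.2,.01),('hL',168.7,239.1,.01),('pR',479.2,209.1,.07),('pL',415.3,228.7,.07),('brass',321.2,202.6,.014),('pend',329.6,226,.013),('loop',331.7,218,.008),('steel',321.5,252.6,.014)]:
    print(n,ray(s,u,v,h).round(4))
go(.5277,.285,.15,8.3)
s=load('scene0');P=cloud(s);print('scene:')
m=abs(P[...,2]-.055)<.006; m[:,:140]=0;m[:,270:]=0;m[:280]=0;m[380:]=0
print(cv2.minEnclosingCircle(P[m][:,:2].astype(np.float32)))
m=(P[...,2]>.064)&(P[...,2]<.076)&(np.hypot(P[...,0]-.544,P[...,1]+.258)<.095)
n,l,st,ce=cv2.connectedComponentsWithStats(m.astype(np.uint8))
for i in range(1,n):
    if st[i,4]>8: print('peg',st[i,4],P[l==i].mean(0).round(4),ce[i])
m=(P[...,2]>.098)&(P[...,2]<.112)&(np.hypot(P[...,0]-.527,P[...,1]-.285)<.04)
print('knob',P[m].mean(0),cv2.minAreaRect(P[m][:,:2].astype(np.float32)))
E
```

```text
hR [0.5382 0.2122 0.01  ]
hL [0.5172 0.3586 0.01  ]
pR [ 0.5641 -0.3279  0.07  ]
pL [ 0.5223 -0.1874  0.07  ]
brass [0.5967 0.0148 0.014 ]
pend [ 0.5424 -0.0035  0.013 ]
loop [ 0.5619 -0.0086  0.008 ]
steel [0.4818 0.0154 0.014 ]
tcp [0.218  0.4493 0.1944] yaw 64.11 w 0.0852 q6 1.57 -> dpos [-2.3356 -0.0833  0.2963] twist 0.155
scene:
((0.5472349524497986, -0.2608814537525177), 0.10378943383693695)
peg 19 [ 0.5277 -0.1889  0.0675] [232.63157895 292.84210526]
peg 24 [ 0.5693 -0.3302  0.0673] [173.95833333 341.29166667]
knob [0.53169806 0.28334304 0.10267107] ((0.5304968357086182, 0.28541553020477295), (0.02432461827993393, 0.03763807937502861), 2.819411516189575)
```

Emit:
{"op": "move_arm", "data": {"delta_pos": [[-0.33,0,0],[-0.66,0,0],[-1,-0.04,0],[-1,-0.04,0]], "twist": [0,0,0,0], "grip": -1}}

```text
time_s: 0.5
tcp_pos: [0.3547, 0.3757, 0.1945]
eef_rot: [0.228, 0.974, -0.001, 0.001]
ft_force: [-0.1, -0.3, 0.7]
width: 0.0858
finger_force: 0.0
```

Emit:
{"op": "move_arm", "data": {"delta_pos": [[-0.33,0,0],[-0.66,0,0],[-1,-0.04,0],[-1,-0.04,0]], "twist": [0,0,0,0]}}

```text
time_s: 0.9
tcp_pos: [0.4868, 0.3048, 0.194]
eef_rot: [0.227, 0.974, -0.001, 0.0]
ft_force: [-0.5, 0.8, -0.4]
width: 0.0854
finger_force: 0.0
```

Emit:
{"op": "move_arm", "data": {"delta_pos": [[-0.33,0,0],[-0.34,0,0],[-0.34,0,0],[-0.34,0,0],[-0.34,0,0]], "twist": [0.02,0.04,0.06,0.08,0.1]}}

```text
time_s: 1.4
tcp_pos: [0.5278, 0.2863, 0.1945]
eef_rot: [0.516, 0.856, -0.001, -0.001]
ft_force: [-0.3, 0.1, -0.8]
width: 0.0851
finger_force: 0.0
```

Emit:
{"op": "move_arm", "data": {"delta_pos": [[0,0,0],[0,0,0],[0,0,0],[0,0,0]], "twist": [0.02,0.04,0.055,0.055]}}

```text
time_s: 1.8
tcp_pos: [0.5278, 0.2865, 0.1948]
eef_rot: [0.654, 0.757, -0.001, -0.0]
ft_force: [0.5, 0.7, -0.9]
width: 0.0856
finger_force: 0.0
```

```bash
python3 - <<'E'
from h import *
go(.5283,.2852,.068,8.2)
E
```

```text
tcp [0.5278 0.2865 0.1948] yaw 8.38 w 0.0856 q6 1.92 -> dpos [-0.0087  0.0035  0.845 ] twist 0.0005
```

Emit:
{"op": "move_arm", "data": {"delta_pos": [[-0.01,0.004,0.25],[-0.01,0.004,0.5],[-0.01,0.004,0.7],[-0.01,0.004,0.8],[-0.01,0.004,0.84]], "twist": [0,0,0,0,0]}}

```text
time_s: 2.3
tcp_pos: [0.5274, 0.2839, 0.0666]
eef_rot: [0.653, 0.757, -0.002, -0.001]
ft_force: [-0.6, -0.6, 0.1]
width: 0.0852
finger_force: 0.0
```

Emit:
{"op": "move_arm", "data": {"delta_pos": [[0,0,0],[0,0,0],[0,0,0],[0,0,0],[0,0,0]], "twist": [0,0,0,0,0], "grip": 1}}

```text
time_s: 2.8
tcp_pos: [0.5301, 0.2846, 0.0701]
eef_rot: [0.654, 0.757, 0.001, 0.0]
ft_force: [-0.0, 0.1, -0.6]
width: 0.012
finger_force: 0.0
```

Emit:
{"op": "move_arm", "data": {"delta_pos": [[0,0,0],[0,0,0],[0,0,0],[0,0,-0.05],[0,0,-0.1]], "twist": [0,0,0,0,0]}}

```text
time_s: 3.3
tcp_pos: [0.5295, 0.2843, 0.0846]
eef_rot: [0.654, 0.756, -0.0, -0.0]
ft_force: [0.5, -0.0, -0.6]
width: 0.0
finger_force: 0.0
```

```bash
python3 - <<'E'
from h import *
snap('top','t1');snap('scene','s1')
a=cv2.imread('pics/t1.png')[170:290,130:270];b=cv2.imread('pics/s1.png')[120:270,340:500]
o=np.zeros((450,800,3),np.uint8)
a=cv2.resize(a,(400,343));b=cv2.resize(b,(400,375));o[:343,:400]=a;o[:375,400:]=b
cv2.imwrite('pics/c2.png',o)
E
```

```text
(no output)
```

View pics/c2.png

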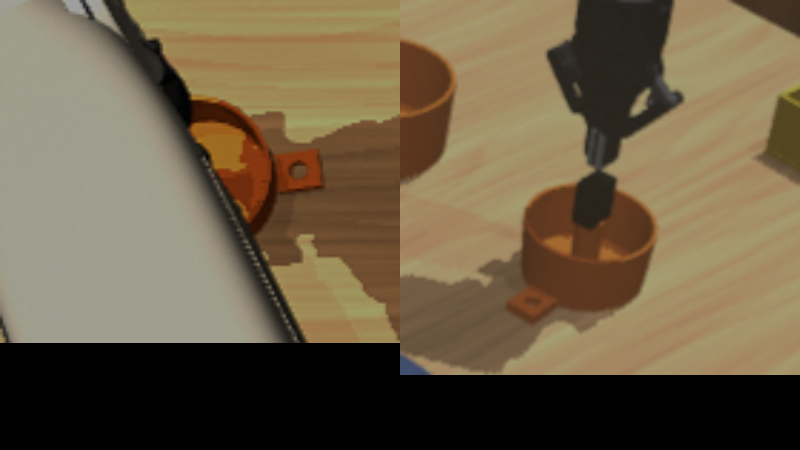

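The gripper shut without holding the knob: its fingertips appear at or behind the knob's top, and the bowl's hole is still at (234,229), so the bowl hasn't moved. I'll check the fingers' true position from the depth map.

```bash
python3 - <<'E'
from h import *
s=load('s1');P=cloud(s)
for r in range(148,212,4):
    print(r,[ (c,P[r,c].round(3).tolist()) for c in (413,418,423)])
go(.53,.285,.07,8.2); print(status.state()['joint_pos'])
E
```

```text
148 [(413, [0.513, 0.265, 0.213]), (418, [0.524, 0.268, 0.218]), (423, [0.531, 0.275, 0.219])]
152 [(413, [0.495, 0.287, 0.187]), (418, [0.527, 0.266, 0.211]), (423, [0.541, 0.266, 0.218])]
156 [(413, [0.5, 0.284, 0.18]), (418, [0.528, 0.268, 0.201]), (423, [0.539, 0.27, 0.205])]
160 [(413, [0.518, 0.265, 0.187]), (418, [0.526, 0.271, 0.189]), (423, [0.54, 0.27, 0.197])]
164 [(413, [0.51, 0.276, 0.169]), (418, [0.528, 0.27, 0.18]), (423, [0.545, 0.266, 0.191])]
168 [(413, [0.341, 0.472, -0.005]), (418, [0.53, 0.271, 0.171]), (423, [0.54, 0.275, 0.175])]
172 [(413, [0.355, 0.459, -0.005]), (418, [0.528, 0.275, 0.158]), (423, [0.542, 0.274, 0.166])]
176 [(413, [0.37, 0.444, -0.004]), (418, [0.531, 0.273, 0.151]), (423, [0.54, 0.279, 0.153])]
180 [(413, [0.386, 0.428, -0.0]), (418, [0.533, 0.273, 0.141]), (423, [0.543, 0.278, 0.145])]
184 [(413, [0.402, 0.411, 0.003]), (418, [0.536, 0.271, 0.134]), (423, [0.542, 0.281, 0.133])]
188 [(413, [0.411, 0.403, -0.001]), (418, [0.416, 0.416, -0.004]), (423, [0.428, 0.421, 0.001])]
192 [(413, [0.522, 0.276, 0.103]), (418, [0.528, 0.285, 0.102]), (423, [0.534, 0.295, 0.102])]
196 [(413, [0.532, 0.267, 0.101]), (418, [0.541, 0.272, 0.105]), (423, [0.54, 0.29, 0.097])]
200 [(413, [0.528, 0.273, 0.086]), (418, [0.543, 0.272, 0.095]), (423, [0.539, 0.294, 0.084])]
204 [(413, [0.534, 0.268, 0.08]), (418, [0.544, 0.273, 0.084]), (423, [0.538, 0.297, 0.071])]
208 [(413, [0.533, 0.272, 0.067]), (418, [0.541, 0.279, 0.069]), (423, [0.507, 0.337, 0.024])]
tcp [0.5308 0.285  0.0861] yaw 8.31 w 0.0004 q6 1.92 -> dpos [ 0.0005 -0.0059  0.1074] twist 0.0003
[ 4.92782812e-01  5.02883902e-01  1.00776687e-01  1.16538346e+00
 -2.45089560e-05  1.91846604e+00]
```

The depth map puts the real fingertips at z≈0.128, while the reported TCP is at 0.086. The readout is therefore about 43 mm low in z, and x/y agree. I'll open the gripper, go down a further 55 mm and grip again.

Emit:
{"op": "move_arm", "data": {"delta_pos": [[0,0,0],[0,0,0],[0,0,0],[0,0,0],[0,0,0]], "twist": [0,0,0,0,0], "grip": -1}}

```text
time_s: 3.9
tcp_pos: [0.5295, 0.2843, 0.084]
eef_rot: [0.654, 0.757, -0.0, -0.0]
ft_force: [0.5, -0.6, 0.2]
width: 0.0724
finger_force: 0.0
```

Emit:
{"op": "move_arm", "data": {"delta_pos": [[0,0,0],[0,0,0.1],[0,0,0.2],[0,0,0.3],[0,0,0.37]], "twist": [0,0,0,0,0]}}

```text
time_s: 4.4
tcp_pos: [0.5291, 0.2841, 0.0276]
eef_rot: [0.654, 0.757, -0.001, -0.0]
ft_force: [0.2, 0.2, 0.2]
width: 0.0857
finger_force: 0.0
```

Emit:
{"op": "move_arm", "data": {"delta_pos": [[0,0,0],[0,0,0],[0,0,0],[0,0,0],[0,0,0]], "twist": [0,0,0,0,0], "grip": 1}}

```text
time_s: 4.9
tcp_pos: [0.5302, 0.2847, 0.0297]
eef_rot: [0.654, 0.757, 0.001, 0.0]
ft_force: [-0.9, -0.0, 2.1]
width: 0.0214
finger_force: 59.4
```

Emit:
{"op": "move_arm", "data": {"delta_pos": [[0,0,0],[0,0,0],[0,0,0]], "twist": [0,0,0]}}

```text
time_s: 5.2
tcp_pos: [0.5302, 0.2847, 0.0297]
eef_rot: [0.654, 0.757, 0.001, 0.0]
ft_force: [-1.5, -0.6, 6.1]
width: 0.0212
finger_force: 59.7
```

Emit:
{"op": "move_arm", "data": {"delta_pos": [[0,0,-0.1],[0,0,-0.3],[0,0,-0.5],[0,0,-0.7],[0,0,-0.8]], "twist": [0,0,0,0,0]}}

```text
time_s: 5.7
tcp_pos: [0.5303, 0.2847, 0.1505]
eef_rot: [0.654, 0.756, 0.001, 0.0]
ft_force: [0.5, 0.0, -4.4]
width: 0.021
finger_force: 59.6
```

```bash
python3 - <<'E'
from h import *
go(.5455,-.2585,.15,16.57)
E
```

```text
tcp [0.5303 0.2847 0.1505] yaw 8.31 w 0.021 q6 1.92 -> dpos [-3.5977e+00 -4.2300e-01  5.0000e-04] twist -0.0229
```

Emit:
{"op": "move_arm", "data": {"delta_pos": [[-0.1,-0.01,0],[-0.3,-0.035,0],[-0.5,-0.06,0],[-0.7,-0.08,0],[-0.9,-0.106,0]], "twist": [0,0,0,0,0]}}

```text
time_s: 6.2
tcp_pos: [0.5317, 0.146, 0.1462]
eef_rot: [0.654, 0.756, -0.002, -0.001]
ft_force: [1.4, -0.6, -2.6]
width: 0.0213
finger_force: 59.4
```

Emit:
{"op": "move_arm", "data": {"delta_pos": [[-0.2,-0.02,0],[-0.4,-0.045,0],[-0.6,-0.07,0],[-0.8,-0.09,0],[-1,-0.117,0]], "twist": [0,0,0,0,0]}}

```text
time_s: 6.7
tcp_pos: [0.5358, -0.0046, 0.1464]
eef_rot: [0.654, 0.756, -0.002, -0.001]
ft_force: [1.4, -0.2, -2.9]
width: 0.0211
finger_force: 59.4
```

Emit:
{"op": "move_arm", "data": {"delta_pos": [[-0.2,-0.02,0],[-0.4,-0.045,0],[-0.6,-0.07,0],[-0.8,-0.09,0],[-1,-0.117,0]], "twist": [0,0,0,0,0]}}

```text
time_s: 7.2
tcp_pos: [0.5399, -0.155, 0.1463]
eef_rot: [0.654, 0.756, -0.001, -0.002]
ft_force: [0.0, -0.4, -3.0]
width: 0.0214
finger_force: 59.4
```

Emit:
{"op": "move_arm", "data": {"delta_pos": [[-0.2,-0.02,0],[-0.4,-0.045,0],[-0.6,-0.07,0],[-0.7,-0.083,0],[-0.7,-0.083,0]], "twist": [0,-0.005,-0.01,-0.018,-0.023]}}

```text
time_s: 7.7
tcp_pos: [0.5425, -0.262, 0.1457]
eef_rot: [0.599, 0.801, -0.001, -0.002]
ft_force: [-0.2, 0.1, -2.7]
width: 0.0214
finger_force: 59.4
```

Emit:
{"op": "move_arm", "data": {"delta_pos": [[0,0,0],[0,0,0],[0,0,0]], "twist": [0,0,0]}}

```text
time_s: 8.0
tcp_pos: [0.5442, -0.2587, 0.1478]
eef_rot: [0.598, 0.802, -0.0, -0.001]
ft_force: [0.0, -0.3, -3.0]
width: 0.021
finger_force: 59.4
```

```bash
python3 - <<'E'
from h import *
snap('top','t2');snap('scene','s2')
a=cv2.imread('pics/t2.png')[160:280,390:500];b=cv2.imread('pics/s2.png')[170:390,130:290]
o=np.zeros((550,800,3),np.uint8)
o[:436,:400]=cv2.resize(a,(400,436),interpolation=2);o[:550,400:]=cv2.resize(b,(400,550),interpolation=2)
cv2.imwrite('pics/c3.png',o); go(.5455,-.2585,.15,16.57)
E
```

```text
tcp [ 0.5448 -0.2586  0.1484] yaw 16.62 w 0.0214 q6 0.84 -> dpos [-0.0006  0.005  -0.0106] twist 0.0001
```

View pics/c3.png

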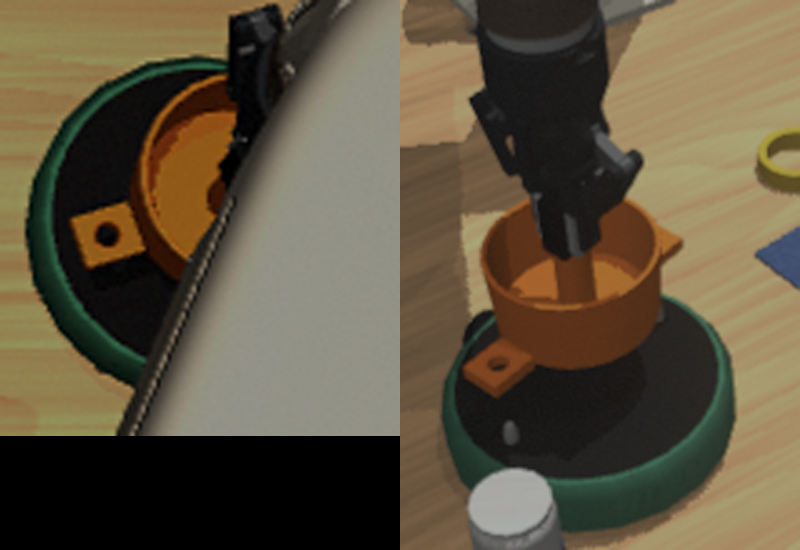

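The top view shows the left lug's hole at (419.1,224.3). The scene view shows the right lug's hole at (168.9,316.1) and the right peg's tip at about (173.7,338.5). The bowl is held level above the base.

```bash
python3 - <<'E'
from h import *
T=load('t2');S=load('s2');S0=load('scene0')
c=np.array([.5448,-.2586]); a=np.radians(16.62); y=np.array([-np.sin(a),np.cos(a)])
print('held expected L,R',c+.074*y,c-.074*y)
for h in(.124,.128,.132):print(h,'L top',ray(T,419.1,224.3,h)[:2].round(4),'R scene',ray(S,168.9,316.1,h)[:2].round(4))
print('pegs: L top [.5223 -.1874] R top [.5641 -.3279]; R scene',ray(S,173.7,338.5,.071)[:2].round(4))
P=cloud(T);print('lug z',P[224-3:224+10,412:416,2].round(3)[::4], 'base dist')
P=cloud(S);print(P[[312,316,320,322],[160,160,168,172]].round(4))
# peg axis fit in scene
P=cloud(S0)
for u0,v0 in((174,341),(232,293)):
    w=P[v0-10:v0+12,u0-8:u0+9].reshape(-1,3);w=w[(w[:,2]>.059)&(w[:,2]<.075)];print('peg s0',len(w),np.median(w,0).round(4))
E
```

```text
held expected L,R [ 0.52363431 -0.18769151] [ 0.56596569 -0.32950849]
0.124 L top [ 0.5205 -0.1871] R scene [ 0.5637 -0.3288]
0.128 L top [ 0.5197 -0.1865] R scene [ 0.5674 -0.3301]
0.132 L top [ 0.5188 -0.1858] R scene [ 0.5711 -0.3314]
pegs: L top [.5223 -.1874] R top [.5641 -.3279]; R scene [ 0.5666 -0.3288]
lug z [[0.128 0.13  0.124 0.13 ]
 [0.128 0.127 0.127 0.129]
 [0.124 0.132 0.132 0.123]
 [0.052 0.123 0.125 0.125]] base dist
[[ 0.4797 -0.3144  0.0527]
 [ 0.559  -0.3418  0.1283]
 [ 0.5742 -0.3352  0.1279]
 [ 0.5821 -0.332   0.1279]]
peg s0 35 [ 0.5703 -0.3304  0.0657]
peg s0 33 [ 0.5284 -0.1898  0.0646]
```

Emit:
{"op": "move_arm", "data": {"delta_pos": [[0,0.003,0.08],[0,0.007,0.16],[0,0.007,0.22],[0,0.007,0.26],[0,0.007,0.26]], "twist": [0,0,0,0,0]}}

```text
time_s: 8.6
tcp_pos: [0.5449, -0.2583, 0.1079]
eef_rot: [0.598, 0.802, -0.0, -0.002]
ft_force: [-1.0, 0.4, -3.6]
width: 0.0211
finger_force: 59.3
```

```bash
python3 - <<'E'
from h import *
snap('top','t3');snap('scene','s3')
a=cv2.imread('pics/t3.png')[195:255,395:445];b=cv2.imread('pics/s3.png')[270:370,140:260]
o=np.zeros((480,800,3),np.uint8)
o[:384,:320]=cv2.resize(a,(320,384),interpolation=2);o[:400,320:]=cv2.resize(b,(480,400),interpolation=2)
cv2.imwrite('pics/c4.png',o); go(.5455,-.2585,.15,16.57)
E
```

```text
tcp [ 0.5459 -0.2588  0.1096] yaw 16.59 w 0.0212 q6 0.84 -> dpos [ 0.0029 -0.0023 -0.2696] twist 0.0001
```

View pics/c4.png

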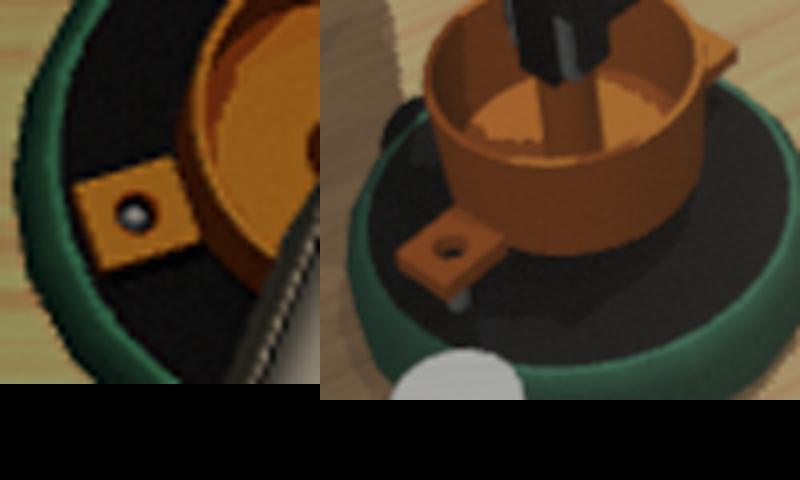

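The top view shows the left peg's tip at (415.7,228.2), inside the hole centred at (416.0,227.8). The scene view shows the right hole at (172.6,331.4), with the peg directly under the lug.

```bash
python3 - <<'E'
from h import *
T=load('t3');S=load('s3');h=.010+.1093-.0297
print(h,'hole L',ray(T,416.,227.8,h)[:2],'peg',ray(T,415.7,228.2,.070)[:2],ray(T,415.3,228.7,.07)[:2])
print('hole R',ray(S,172.6,331.4,h)[:2],'peg',ray(S,173.7,338.5,.071)[:2])
E
```

```text
0.08959999999999999 hole L [ 0.52027333 -0.18587879] peg [ 0.5234196  -0.18830552] [ 0.52232957 -0.18739754]
hole R [ 0.56731868 -0.32864669] peg [ 0.56656174 -0.32875414]
```

Emit:
{"op": "move_arm", "data": {"delta_pos": [[-0.007,0.005,0.01],[-0.007,0.005,0.03],[-0.007,0.005,0.05],[-0.007,0.005,0.07],[-0.007,0.005,0.08]], "twist": [0.001,0.0014,0.0014,0.0014,0.0014]}}

```text
time_s: 9.2
tcp_pos: [0.5467, -0.2595, 0.0972]
eef_rot: [0.601, 0.799, -0.0, -0.0]
ft_force: [-0.8, 0.6, -3.4]
width: 0.0212
finger_force: 59.3
```

Emit:
{"op": "move_arm", "data": {"delta_pos": [[0,0,0.01],[0,0,0.02],[0,0,0.03],[0,0,0.04],[0,0,0.04]], "twist": [0,0,0,0,0]}}

```text
time_s: 9.7
tcp_pos: [0.5468, -0.2595, 0.0915]
eef_rot: [0.601, 0.799, -0.0, -0.0]
ft_force: [0.7, -0.8, -3.8]
width: 0.0216
finger_force: 59.3
```

Emit:
{"op": "move_arm", "data": {"delta_pos": [[0,0,0.01],[0,0,0.02],[0,0,0.03],[0,0,0.036],[0,0,0.036]], "twist": [0,0,0,0,0]}}

```text
time_s: 10.2
tcp_pos: [0.5468, -0.2595, 0.0861]
eef_rot: [0.601, 0.799, -0.0, -0.0]
ft_force: [-1.1, 0.4, -3.3]
width: 0.0213
finger_force: 59.3
```

Emit:
{"op": "move_arm", "data": {"delta_pos": [[0,0,0.004],[0,0,0.008],[0,0,0.012],[0,0,0.012]], "twist": [0,0,0,0]}}

```text
time_s: 10.6
tcp_pos: [0.547, -0.2597, 0.0848]
eef_rot: [0.601, 0.799, 0.0, 0.0]
ft_force: [-0.2, -0.9, -2.1]
width: 0.0213
finger_force: 59.5
```

Emit:
{"op": "move_arm", "data": {"delta_pos": [[0,0,0.004],[0,0,0.006],[0,0,0.006]], "twist": [0,0,0]}}

```text
time_s: 10.9
tcp_pos: [0.547, -0.2597, 0.0847]
eef_rot: [0.601, 0.799, 0.0, 0.0]
ft_force: [-3.6, 1.0, 5.9]
width: 0.0215
finger_force: 60.6
```

```bash
python3 - <<'E'
from h import *
S=snap('scene','s4');T=snap('top','t4');print(status.state()['ft_force'],status.state()['tcp_pos'])
for s in(T,S):
    P=cloud(s);m=(abs(P[...,2]-.115)<.008)&(abs(np.hypot(P[...,0]-.546,P[...,1]+.259)-.058)<.006);print(m.sum(),np.percentile(P[m][:,2],[50,90]))
    d=np.hypot(P[...,0]-.546,P[...,1]+.259); ph=np.degrees(np.arctan2(P[...,1]+.259,P[...,0]-.546))
    for a in(106.6,-73.4):
        m=(d>.066)&(d<.09)&(abs(ph-a)<9)&(P[...,2]>.03);print(a,m.sum(),np.percentile(P[m][:,2],[20,50,80]).round(4) if m.any() else '')
E
```

```text
[-3.36283779  1.22149313  5.00686458] [ 0.54698187 -0.25972423  0.0846847 ]
141 [0.11384539 0.11712517]
106.6 129 [0.0617 0.0648 0.0676]
-73.4 0 
527 [0.11249947 0.11529473]
106.6 37 [0.0628 0.0641 0.0655]
-73.4 170 [0.0622 0.064  0.0657]
```

The bowl is seated: both lug tops read about 0.064 and the rim about 0.114. I'll release it and lift off.

Emit:
{"op": "move_arm", "data": {"delta_pos": [[0,0,0],[0,0,0],[0,0,0],[0,0,0],[0,0,0]], "twist": [0,0,0,0,0], "grip": -0.1}}

```text
time_s: 11.5
tcp_pos: [0.5471, -0.2596, 0.0834]
eef_rot: [0.601, 0.799, 0.0, -0.0]
ft_force: [-0.9, 0.2, -0.2]
width: 0.0473
finger_force: 0.0
```

Emit:
{"op": "move_arm", "data": {"delta_pos": [[0,0,-0.05],[0,0,-0.2],[0,0,-0.4],[0,0,-0.6],[0,0,-0.6]], "twist": [0,0,0,0,0]}}

```text
time_s: 12.0
tcp_pos: [0.5499, -0.261, 0.1796]
eef_rot: [0.601, 0.799, 0.001, 0.005]
ft_force: [1.1, -0.4, 0.3]
width: 0.047
finger_force: 0.0
```

```bash
python3 - <<'E'
from h import *
go(.5994,.0138,.10,75.3)
E
```

```text
tcp [ 0.5499 -0.261   0.1796] yaw 16.09 w 0.047 q6 0.85 -> dpos [1.6723 0.8205 0.5257] twist -0.1645
```

Emit:
{"op": "move_arm", "data": {"delta_pos": [[0.25,0.1,0],[0.5,0.25,0],[0.75,0.37,0],[0.9,0.44,0],[0.9,0.44,0]], "twist": [0,0,0,0,0]}}

```text
time_s: 12.5
tcp_pos: [0.5733, -0.1081, 0.1736]
eef_rot: [0.599, 0.801, 0.0, -0.0]
ft_force: [0.4, -0.6, 0.2]
width: 0.0467
finger_force: 0.0
```

Emit:
{"op": "move_arm", "data": {"delta_pos": [[0.25,0.1,0],[0.5,0.25,0],[0.77,0.38,0.1],[0.77,0.38,0.2],[0.77,0.38,0.3]], "twist": [-0.02,-0.04,-0.06,-0.08,-0.1]}}

```text
time_s: 13.0
tcp_pos: [0.596, 0.016, 0.128]
eef_rot: [0.321, 0.947, -0.0, 0.0]
ft_force: [-0.3, -0.9, 0.3]
width: 0.047
finger_force: 0.0
```

Emit:
{"op": "move_arm", "data": {"delta_pos": [[0,0,0.1],[0,0,0.22],[0,0,0.22],[0,0,0.22],[0,0,0.22]], "twist": [-0.02,-0.04,-0.0645,-0.0645,-0.0645]}}

```text
time_s: 13.5
tcp_pos: [0.5961, 0.0144, 0.0958]
eef_rot: [0.13, 0.992, -0.0, 0.0]
ft_force: [-0.5, -0.6, 0.5]
width: 0.047
finger_force: 0.0
```

```bash
python3 - <<'E'
from h import *
s=snap('scene','s5');go(.5994,.0138,.0,75.3)
b=cv2.imread('pics/s5.png')[140:340,250:450]
cv2.imwrite('pics/c5.png',cv2.resize(b,(600,600),interpolation=2))
P=cloud(s);m=(np.hypot(P[...,0]-.6,P[...,1]-.014)<.06)&(P[...,2]>.03)
print(np.percentile(P[m][:,2],[0,1,3,10]), status.state()['tcp_pos'],status.state()['eef_rot'])
w=P[m];w=w[w[:,2]<w[:,2].min()+.03];print(w.min(0),w.max(0),w.mean(0))
E
```

```text
tcp [0.5962 0.0145 0.0961] yaw 75.12 w 0.047 q6 0.28 -> dpos [-0.0213  0.0007  0.6405] twist -0.0005
[0.13236574 0.15412829 0.18337031 0.23035527] [0.59619661 0.01453342 0.09606916] [ 1.29484347e-01  9.91581339e-01 -2.46496040e-05  5.02221125e-04]
[ 0.58077216 -0.02464086  0.13236574] [0.61638019 0.04889433 0.16226649] [0.60075664 0.01266129 0.15020087]
```

View pics/c5.png

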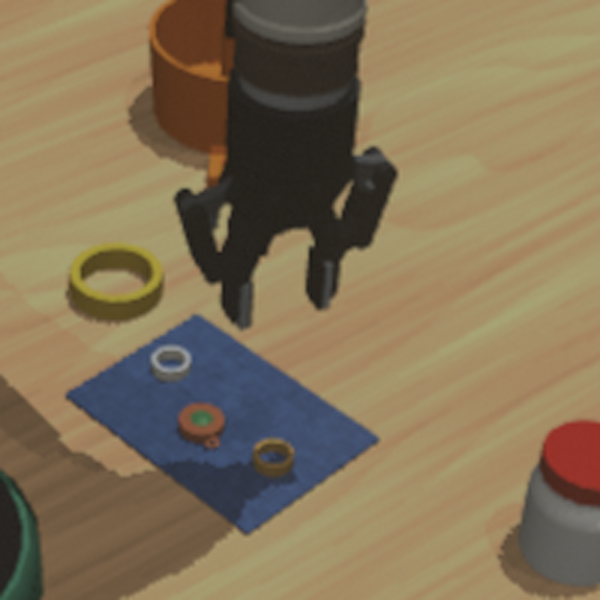

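The scene view shows the open fingers well above the pad, with their tips at z≈0.134 against a reported 0.096, so the offset is about 38 mm. The brass ring is at scene pixel (340.8,292.2) and the pendant at about (317,280).

```bash
python3 - <<'E'
from h import *
s=load('s5');print('brass',ray(s,340.9,291.5,.014),'pend',ray(s,317,279.5,.013))
go(.5990,.0138,-.022,75.3)
E
```

```text
brass [0.60224984 0.01301794 0.014     ] pend [ 0.54602963 -0.00400026  0.013     ]
tcp [0.5962 0.0145 0.0961] yaw 75.12 w 0.047 q6 0.28 -> dpos [-0.0185  0.      0.7871] twist -0.0005
```

Emit:
{"op": "move_arm", "data": {"delta_pos": [[-0.019,0,0.2],[-0.019,0,0.4],[-0.019,0,0.6],[-0.019,0,0.72],[-0.019,0,0.76]], "twist": [0,0,0,0,0]}}

```text
time_s: 14.05
tcp_pos: [0.5969, 0.0142, -0.0204]
eef_rot: [0.129, 0.992, -0.0, -0.002]
ft_force: [0.8, 0.2, 0.7]
width: 0.0468
finger_force: 0.0
```

```bash
python3 - <<'E'
from h import *
s=snap('scene','s6');P=cloud(s);t=status.state();print(t['tcp_pos'],t['ft_force'])
b=cv2.imread('pics/s6.png')[230:330,270:390]
cv2.imwrite('pics/c6.png',cv2.resize(b,(720,600),interpolation=2))
E
```

```text
[ 0.5973003   0.01422856 -0.02010966] [-0.94300593 -0.16358779  0.27806314]
```

View pics/c6.png

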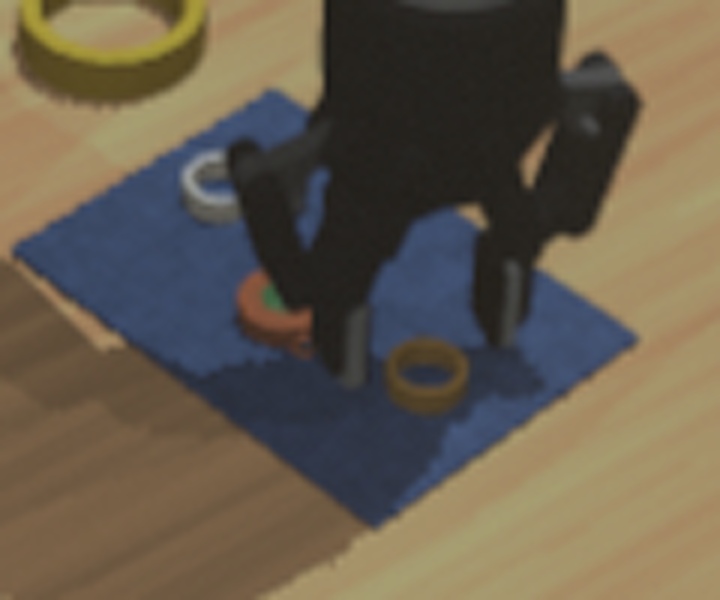

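```bash
python3 - <<'E'
from h import *
s=load('s6');P=cloud(s)
for h in(.012,.016,.02):print(h,'L',ray(s,328.3,294.6,h).round(4),'R',ray(s,354.1,287.5,h).round(4))
for u in(324,326,328,330,352,354,355):
    print(u,[(v,P[v,u].round(4).tolist()) for v in ((286,289,292,294) if u<340 else (278,281,284,286))])
print('ring',P[289:296:2,334:350:3].round(3).tolist())
E
```

```text
0.012 L [ 0.5928 -0.0115  0.012 ] R [0.6075 0.0432 0.012 ]
0.016 L [ 0.5959 -0.0141  0.016 ] R [0.6104 0.0404 0.016 ]
0.02 L [ 0.599  -0.0167  0.02  ] R [0.6134 0.0375 0.02  ]
324 [(286, [0.5943, -0.0249, 0.0445]), (289, [0.5941, -0.0244, 0.0359]), (292, [0.5744, -0.0075, 0.0021]), (294, [0.5773, -0.0097, 0.0001])]
326 [(286, [0.5944, -0.0199, 0.0417]), (289, [0.5925, -0.0179, 0.0309]), (292, [0.5955, -0.02, 0.0263]), (294, [0.5814, -0.0079, 0.0024])]
328 [(286, [0.5952, -0.0155, 0.0399]), (289, [0.5968, -0.0164, 0.0334]), (292, [0.5989, -0.0178, 0.0278]), (294, [0.5995, -0.018, 0.0229])]
330 [(286, [0.6005, -0.0149, 0.0437]), (289, [0.6007, -0.0146, 0.0356]), (292, [0.6019, -0.0152, 0.0287]), (294, [0.6002, -0.0135, 0.0208])]
352 [(278, [0.6052, 0.0373, 0.0398]), (281, [0.6072, 0.0361, 0.0339]), (284, [0.6086, 0.0355, 0.027]), (286, [0.6093, 0.0353, 0.0222])]
354 [(278, [0.6131, 0.0352, 0.047]), (281, [0.6158, 0.0333, 0.0421]), (284, [0.6146, 0.0352, 0.0319]), (286, [0.6153, 0.0351, 0.027])]
355 [(278, [0.6134, 0.0376, 0.0459]), (281, [0.613, 0.0387, 0.0369]), (284, [0.6158, 0.0369, 0.0319]), (286, [0.614, 0.039, 0.0238])]
ring [[[0.579, 0.015, 0.002], [0.591, 0.012, 0.012], [0.592, 0.02, 0.009], [0.594, 0.026, 0.007], [0.602, 0.026, 0.013], [0.599, 0.037, 0.004]], [[0.584, 0.011, 0.002], [0.592, 0.012, 0.008], [0.592, 0.019, 0.004], [0.594, 0.026, 0.002], [0.605, 0.024, 0.011], [0.601, 0.036, 0.002]], [[0.59, 0.006, 0.004], [0.599, 0.006, 0.011], [0.596, 0.017, 0.003], [1.244, -0.567, 0.865], [0.611, 0.019, 0.014], [0.608, 0.03, 0.004]], [[0.592, 0.004, 0.001], [0.601, 0.004, 0.009], [0.608, 0.006, 0.012], [0.612, 0.011, 0.013], [0.615, 0.015, 0.013], [0.61, 0.028, 0.002]]]
```

Emit:
{"op": "move_arm", "data": {"delta_pos": [[-0.022,0.001,0],[-0.022,0.001,0.03],[-0.022,0.001,0.06],[-0.022,0.001,0.075],[-0.022,0.001,0.075]], "twist": [0,0,0,0,0]}}

```text
time_s: 14.6
tcp_pos: [0.6014, 0.0138, -0.0298]
eef_rot: [0.128, 0.992, -0.0, -0.0]
ft_force: [0.2, -0.1, -0.1]
width: 0.0469
finger_force: 0.0
```

Emit:
{"op": "move_arm", "data": {"delta_pos": [[0,0,0],[0,0,0],[0,0,0],[0,0,0],[0,0,0]], "twist": [0,0,0,0,0], "grip": 1}}

```text
time_s: 15.1
tcp_pos: [0.6021, 0.0138, -0.0291]
eef_rot: [0.128, 0.992, 0.0, 0.0]
ft_force: [-1.3, 0.0, 4.2]
width: 0.0246
finger_force: 59.0
```

Emit:
{"op": "move_arm", "data": {"delta_pos": [[0,0,0],[0,0,-0.1],[0,0,-0.3],[0,0,-0.5],[0,0,-0.5]], "twist": [0,0,0,0,0]}}

```text
time_s: 15.6
tcp_pos: [0.6052, 0.0138, 0.0496]
eef_rot: [0.128, 0.992, 0.001, 0.004]
ft_force: [0.3, -0.4, 0.4]
width: 0.0243
finger_force: 58.9
```

```bash
python3 - <<'E'
from h import *
s=snap('scene','s7')
b=cv2.imread('pics/s7.png')[170:330,250:410]
cv2.imwrite('pics/c7.png',cv2.resize(b,(600,600),interpolation=2)); go(.5777,-.2505,.135,106.6)
E
```

```text
tcp [0.6037 0.0138 0.0473] yaw 75.31 w 0.0243 q6 0.28 -> dpos [-0.282  -1.7477 -0.5853] twist -0.0869
```

View pics/c7.png

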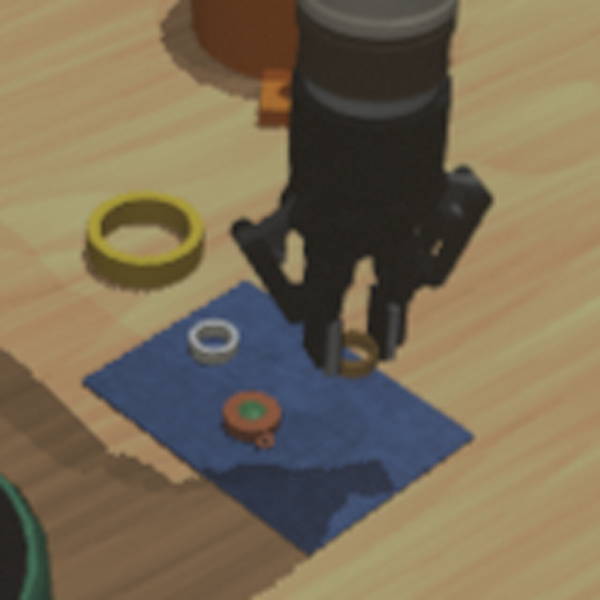

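The scene view shows the brass ring held between the fingertips, sticking out a little on the camera side. The pendant and silver ring haven't moved. Next I'll carry the ring to the bowl.

Emit:
{"op": "move_arm", "data": {"delta_pos": [[0,0,-0.3],[-0.05,-0.2,-0.6],[-0.1,-0.45,-0.6],[-0.15,-0.7,-0.6],[-0.15,-0.9,-0.6]], "twist": [0,0,0,0,0]}}

```text
time_s: 16.15
tcp_pos: [0.5888, -0.1244, 0.1339]
eef_rot: [0.128, 0.992, -0.0, -0.001]
ft_force: [-0.1, -0.4, -0.5]
width: 0.0242
finger_force: 59.1
```

Emit:
{"op": "move_arm", "data": {"delta_pos": [[-0.05,-0.2,0],[-0.1,-0.4,0],[-0.12,-0.6,0],[-0.12,-0.84,0],[-0.12,-0.84,0]], "twist": [-0.017,-0.034,-0.051,-0.068,-0.087]}}

```text
time_s: 16.65
tcp_pos: [0.5724, -0.253, 0.1328]
eef_rot: [-0.144, 0.99, 0.0, -0.002]
ft_force: [0.4, 1.4, 0.6]
width: 0.0241
finger_force: 59.1
```

Emit:
{"op": "move_arm", "data": {"delta_pos": [[0,0,0],[0,0,0],[0,0,0]], "twist": [0,0,0]}}

```text
time_s: 16.95
tcp_pos: [0.5746, -0.248, 0.1345]
eef_rot: [-0.144, 0.99, 0.0, -0.001]
ft_force: [0.6, 0.7, -0.9]
width: 0.0242
finger_force: 59.1
```

```bash
python3 - <<'E'
from h import *
s=snap('scene','s8');go(.5738,-.2517,.07,106.6)
b=cv2.imread('pics/s8.png')[170:360,110:300]
cv2.imwrite('pics/c8.png',cv2.resize(b,(600,600),interpolation=2))
E
```

```text
tcp [ 0.5747 -0.248   0.1348] yaw 106.64 w 0.0239 q6 -0.7 -> dpos [ 0.0127 -0.0223  0.4322] twist 0.0001
```

View pics/c8.png

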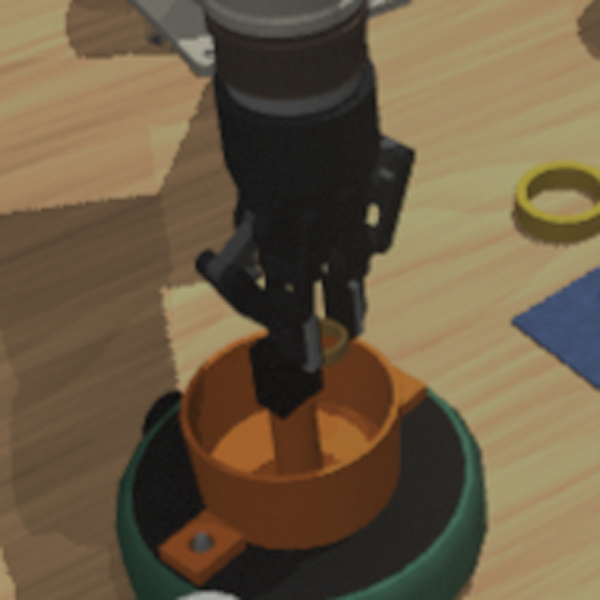

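The scene view shows the bowl seated, with the peg visible in the near lug hole at crop (202,543). The ring is at crop (330,342), above the knob's height. I'll get its position from the depth map.

```bash
python3 - <<'E'
from h import *
s=load('s8');P=cloud(s);k=190/600
for n,x,y in [('ring front',330,356),('ring',345,345),('ringR',340,352),('Lfing',308,360),('Lfing2',300,330),('Rfing',357,325),('Rfing',352,300),('knobtop',275,355),('knob',285,385)]:
    u=round(110+x*k);v=round(170+y*k);print(n,(u,v),P[v,u].round(3))
E
```

```text
ring front (214, 283) [ 0.586 -0.252  0.174]
ring (219, 279) [ 0.582 -0.24   0.173]
ringR (218, 281) [ 0.585 -0.244  0.173]
Lfing (208, 284) [ 0.588 -0.264  0.179]
Lfing2 (205, 274) [ 0.587 -0.266  0.202]
Rfing (223, 273) [ 0.579 -0.231  0.179]
Rfing (221, 265) [ 0.582 -0.234  0.201]
knobtop (197, 282) [ 0.553 -0.267  0.159]
knob (200, 292) [ 0.56  -0.267  0.141]
```

Emit:
{"op": "move_arm", "data": {"delta_pos": [[0.013,-0.02,0],[0.013,-0.02,0.12],[0.013,-0.02,0.25],[0.013,-0.02,0.35],[0.013,-0.02,0.42]], "twist": [0,0,0,0,0]}}

```text
time_s: 17.5
tcp_pos: [0.574, -0.252, 0.0716]
eef_rot: [-0.145, 0.989, 0.0, 0.0]
ft_force: [0.0, 0.2, 0.2]
width: 0.024
finger_force: 61.5
```

Emit:
{"op": "move_arm", "data": {"delta_pos": [[0,0,0],[0,0,0],[0,0,0],[0,0,0],[0,0,0]], "twist": [0,0,0,0,0], "grip": 0.15}}

```text
time_s: 18.0
tcp_pos: [0.5741, -0.2526, 0.073]
eef_rot: [-0.145, 0.989, -0.0, 0.0]
ft_force: [0.3, 0.9, -0.2]
width: 0.0364
finger_force: 0.0
```

Emit:
{"op": "move_arm", "data": {"delta_pos": [[0,0,-0.1],[0,0,-0.3],[0,0,-0.5],[0,0,-0.6],[0,0,-0.6]], "twist": [0,0,0,0,0]}}

```text
time_s: 18.5
tcp_pos: [0.5756, -0.2533, 0.166]
eef_rot: [-0.145, 0.989, -0.002, 0.003]
ft_force: [-0.2, -1.0, 0.5]
width: 0.0363
finger_force: 0.0
```

```bash
python3 - <<'E'
from h import *
snap('scene','s9');snap('top','t9')
P=cloud(load('s9')); hsv=cv2.cvtColor(load('s9')['pixels'],cv2.COLOR_RGB2HSV)
d=np.hypot(P[...,0]-.547,P[...,1]+.2597); m=(d<.055)&(P[...,2]>.063)&(P[...,2]<.085)
v,u=np.nonzero(m); print(len(u), [(a,b,P[b,a].round(3).tolist(),hsv[b,a].tolist()) for a,b in zip(u,v)][::12])
go(.5455,-.0043,.10,75.3)
E
```

```text
497 [(np.int64(212), np.int64(289), [0.509, -0.221, 0.081], [12, 180, 75]), (np.int64(214), np.int64(291), [0.511, -0.218, 0.076], [11, 181, 100]), (np.int64(189), np.int64(292), [0.492, -0.259, 0.082], [11, 186, 89]), (np.int64(189), np.int64(293), [0.494, -0.26, 0.081], [11, 180, 92]), (np.int64(186), np.int64(294), [0.492, -0.265, 0.08], [11, 188, 92]), (np.int64(226), np.int64(294), [0.536, -0.207, 0.081], [12, 180, 95]), (np.int64(217), np.int64(295), [0.517, -0.216, 0.069], [11, 183, 99]), (np.int64(185), np.int64(296), [0.495, -0.269, 0.08], [12, 191, 91]), (np.int64(225), np.int64(296), [0.532, -0.207, 0.073], [11, 180, 95]), (np.int64(211), np.int64(297), [0.511, -0.225, 0.065], [11, 186, 103]), (np.int64(230), np.int64(297), [0.547, -0.205, 0.082], [11, 174, 91]), (np.int64(213), np.int64(298), [0.514, -0.223, 0.063], [12, 191, 127]), (np.int64(183), np.int64(299), [0.495, -0.273, 0.074], [11, 183, 92]), (np.int64(232), np.int64(299), [0.555, -0.205, 0.083], [12, 178, 86]), (np.int64(188), np.int64(300), [0.498, -0.265, 0.069], [11, 186, 92]), (np.int64(182), np.int64(301),
[... 1283 characters left out ...]
-0.235, 0.07], [12, 176, 81]), (np.int64(179), np.int64(332), [0.555, -0.313, 0.066], [12, 191, 87]), (np.int64(195), np.int64(333), [0.585, -0.297, 0.081], [12, 188, 91]), (np.int64(205), np.int64(334), [0.595, -0.284, 0.079], [12, 184, 90]), (np.int64(215), np.int64(335), [0.599, -0.267, 0.069], [12, 185, 88]), (np.int64(220), np.int64(336), [0.602, -0.259, 0.063], [12, 186, 85]), (np.int64(216), np.int64(337), [0.6, -0.266, 0.064], [11, 185, 87]), (np.int64(211), np.int64(338), [0.599, -0.276, 0.067], [12, 178, 89]), (np.int64(210), np.int64(339), [0.598, -0.277, 0.064], [12, 183, 89])]
tcp [ 0.5736 -0.2524  0.1622] yaw 106.63 w 0.0361 q6 -0.7 -> dpos [-0.2935  1.6387  0.4145] twist 0.087
```

Emit:
{"op": "move_arm", "data": {"delta_pos": [[-0.04,0.2,0],[-0.08,0.45,0],[-0.12,0.7,0],[-0.15,0.9,0],[-0.15,0.9,0]], "twist": [0,0,0,0,0], "grip": -0.1}}

```text
time_s: 19.1
tcp_pos: [0.5547, -0.1128, 0.1605]
eef_rot: [-0.147, 0.989, 0.001, -0.002]
ft_force: [0.6, 0.5, -0.7]
width: 0.047
finger_force: 0.0
```

Emit:
{"op": "move_arm", "data": {"delta_pos": [[-0.04,0.2,0],[-0.08,0.45,0],[-0.14,0.74,0],[-0.14,0.74,0],[-0.14,0.74,0]], "twist": [0.017,0.034,0.051,0.068,0.087]}}

```text
time_s: 19.6
tcp_pos: [0.5441, -0.0032, 0.1608]
eef_rot: [0.129, 0.992, -0.0, -0.001]
ft_force: [0.4, -0.2, -1.1]
width: 0.0471
finger_force: 0.0
```

Emit:
{"op": "move_arm", "data": {"delta_pos": [[0,0,0.1],[0,0,0.3],[0,0,0.41],[0,0,0.41]], "twist": [0,0,0,0]}}

```text
time_s: 20.0
tcp_pos: [0.5416, -0.0048, 0.0967]
eef_rot: [0.128, 0.992, -0.001, -0.004]
ft_force: [-0.3, -0.1, -0.3]
width: 0.047
finger_force: 0.0
```

```bash
python3 - <<'E'
from h import *
s=snap('scene','s10');T=snap('top','t10')
go(.5455,-.0043,-.0292,75.3)
for n,q in(('s',s),('t',T)):
    P=cloud(q);hsv=cv2.cvtColor(q['pixels'],cv2.COLOR_RGB2HSV);d=np.hypot(P[...,0]-.547,P[...,1]+.2597)
    m=(d<.05)&(P[...,2]>.05)&(P[...,2]<.08)&(hsv[...,0]>14)&(hsv[...,0]<35);print(n,'brass',m.sum(),P[m].mean(0) if m.any() else '')
    m=(abs(P[...,0]-.545)<.05)&(abs(P[...,1]+.004)<.05)&(P[...,2]<.03)&(hsv[...,0]<14)&(hsv[...,1]>110)
    if m.any(): x=P[m];print('pend',m.sum(),x.mean(0),(x.min(0)+x.max(0))/2)
    m=(abs(P[...,0]-.602)<.04)&(abs(P[...,1]-.013)<.04)&(P[...,2]>.008)&(P[...,2]<.03);print('left on pad',m.sum())
E
```

```text
tcp [ 0.5444 -0.0047  0.1001] yaw 75.28 w 0.0471 q6 0.25 -> dpos [-0.0083  0.0051  0.8617] twist -0.0001
s brass 241 [ 0.53142849 -0.24109273  0.05988696]
pend 96 [ 0.54823123 -0.00628437  0.01085257] [ 0.54810932 -0.00439722  0.00883506]
left on pad 4
t brass 738 [ 0.54166771 -0.25576609  0.06012653]
left on pad 0
```

Emit:
{"op": "move_arm", "data": {"delta_pos": [[-0.012,0.003,0.2],[-0.012,0.003,0.4],[-0.012,0.003,0.6],[-0.012,0.003,0.75],[-0.012,0.003,0.8]], "twist": [0,0,0,0,0]}}

```text
time_s: 20.6
tcp_pos: [0.5458, -0.0045, -0.0206]
eef_rot: [0.128, 0.992, -0.0, -0.001]
ft_force: [-0.4, 0.9, 0.0]
width: 0.0469
finger_force: 0.0
```

Emit:
{"op": "move_arm", "data": {"delta_pos": [[0,0,0.02],[0,0,0.04],[0,0,0.055],[0,0,0.06],[0,0,0.06]], "twist": [0,0,0,0,0]}}

```text
time_s: 21.1
tcp_pos: [0.5473, -0.0043, -0.0275]
eef_rot: [0.128, 0.992, 0.0, 0.001]
ft_force: [-0.4, 0.7, -0.7]
width: 0.047
finger_force: 0.0
```

Emit:
{"op": "move_arm", "data": {"delta_pos": [[0,0,0],[0,0,0],[0,0,0],[0,0,0],[0,0,0]], "twist": [0,0,0,0,0], "grip": 1}}

```text
time_s: 21.6
tcp_pos: [0.5472, -0.0043, -0.0272]
eef_rot: [0.128, 0.992, 0.0, 0.001]
ft_force: [-0.8, -0.6, 5.4]
width: 0.0279
finger_force: 58.7
```

Emit:
{"op": "move_arm", "data": {"delta_pos": [[0,0,0],[0,0,-0.1],[0,0,-0.3],[0,0,-0.5],[0,0,-0.5]], "twist": [0,0,0,0,0]}}

```text
time_s: 22.1
tcp_pos: [0.5506, -0.0043, 0.0513]
eef_rot: [0.128, 0.992, 0.001, 0.004]
ft_force: [0.2, 0.2, 0.1]
width: 0.0278
finger_force: 59.1
```

```bash
python3 - <<'E'
from h import *
q=snap('scene','s11')
go(.5163,-.2689,.135,106.6)
P=cloud(q);hsv=cv2.cvtColor(q['pixels'],cv2.COLOR_RGB2HSV)
m=(abs(P[...,0]-.545)<.05)&(abs(P[...,1]+.004)<.05)&(hsv[...,0]<14)&(hsv[...,1]>110)
for lo,hi in((0,.03),(.05,.13)):
    k=m&(P[...,2]>lo)&(P[...,2]<hi); print(lo,k.sum(),P[k].mean(0) if k.any() else '')
E
```

```text
tcp [ 0.5491 -0.0043  0.0492] yaw 75.31 w 0.0274 q6 0.25 -> dpos [-0.2391 -1.7612 -0.573 ] twist -0.0869
0 0 
0.05 75 [ 0.55495688 -0.00448725  0.08994199]
```

Emit:
{"op": "move_arm", "data": {"delta_pos": [[0,0,-0.3],[-0.05,-0.2,-0.57],[-0.15,-0.4,-0.57],[-0.25,-0.6,-0.57],[-0.3,-0.8,-0.57]], "twist": [0,0,0,0,0]}}

```text
time_s: 22.65
tcp_pos: [0.5601, -0.1329, 0.1313]
eef_rot: [0.128, 0.992, 0.0, -0.0]
ft_force: [1.0, 0.4, -1.0]
width: 0.0279
finger_force: 59.3
```

Emit:
{"op": "move_arm", "data": {"delta_pos": [[-0.07,-0.2,0],[-0.15,-0.4,0],[-0.22,-0.6,0],[-0.29,-0.74,0],[-0.29,-0.74,0]], "twist": [-0.017,-0.034,-0.051,-0.068,-0.087]}}

```text
time_s: 23.15
tcp_pos: [0.5731, -0.2532, 0.1301]
eef_rot: [-0.145, 0.989, 0.0, -0.001]
ft_force: [0.2, 0.1, -1.5]
width: 0.0278
finger_force: 59.3
```

Emit:
{"op": "move_arm", "data": {"delta_pos": [[0,0,0],[0,0,0],[0,0,0]], "twist": [0,0,0]}}

```text
time_s: 23.45
tcp_pos: [0.5736, -0.2494, 0.1317]
eef_rot: [-0.144, 0.99, 0.0, -0.001]
ft_force: [-1.1, 0.7, -0.8]
width: 0.0283
finger_force: 59.3
```

```bash
python3 - <<'E'
from h import *
q=snap('scene','s12');go(.5762,-.2510,.08,106.6)
P=cloud(q);hsv=cv2.cvtColor(q['pixels'],cv2.COLOR_RGB2HSV)
a=np.radians(16.6);ex=np.array([np.cos(a),np.sin(a)]);ey=np.array([-ex[1],ex[0]])
D=P[...,:2]-[.547,-.2597];X=D@ex;Y=D@ey
near=np.hypot(X,Y)<.1
def st(n,m): print(n,m.sum(),*[np.percentile(v[m],[2,50,98]).round(4) for v in(X,Y,P[...,2])]) if m.any() else print(n,0)
st('pend',near&(hsv[...,0]<14)&(hsv[...,1]>110)&(P[...,2]>.15)&(P[...,2]<.22))
st('knob',near&(hsv[...,2]<60)&(P[...,2]>.12)&(P[...,2]<.163)&(np.hypot(X,Y)<.03))
st('rim',near&(abs(P[...,2]-.114)<.003)&(hsv[...,1]>110)&(np.hypot(X,Y)>.05)&(np.hypot(X,Y)<.066))
st('fing',near&(hsv[...,2]<90)&(hsv[...,1]<80)&(P[...,2]>.165)&(P[...,2]<.185))
E
```

```text
tcp [ 0.5737 -0.2494  0.132 ] yaw 106.61 w 0.028 q6 -0.7 -> dpos [-0.0132 -0.0151  0.3468] twist 0.0
pend 135 [0.007  0.0376 0.0501] [-0.0124  0.0027  0.0159] [0.1612 0.1694 0.1781]
knob 291 [-0.0104  0.007   0.012 ] [-0.016  -0.0128  0.0108] [0.1212 0.1378 0.1594]
rim 371 [-0.0578  0.0156  0.0585] [-0.0578 -0.0165  0.0584] [0.1112 0.1136 0.1164]
fing 124 [0.0189 0.0341 0.0403] [-0.0249 -0.0126  0.0205] [0.1697 0.1793 0.1848]
```

Emit:
{"op": "move_arm", "data": {"delta_pos": [[-0.017,-0.013,0],[-0.017,-0.013,0.08],[-0.017,-0.013,0.17],[-0.017,-0.013,0.26],[-0.017,-0.013,0.31]], "twist": [0,0,0,0,0]}}

```text
time_s: 24.0
tcp_pos: [0.5763, -0.2507, 0.0841]
eef_rot: [-0.145, 0.989, 0.001, -0.001]
ft_force: [0.5, 0.0, 0.8]
width: 0.0272
finger_force: 59.5
```

Emit:
{"op": "move_arm", "data": {"delta_pos": [[0,0,0],[0,0,0.02],[0,0,0.04],[0,0,0.06],[0,0,0.06]], "twist": [0,0,0,0,0]}}

```text
time_s: 24.5
tcp_pos: [0.5766, -0.2513, 0.0765]
eef_rot: [-0.145, 0.989, 0.0, -0.0]
ft_force: [-0.4, -0.8, -0.2]
width: 0.0275
finger_force: 59.3
```

```bash
python3 - <<'E'
from h import *
q=snap('scene','s13');go(.5762,-.2510,.08,106.6)
P=cloud(q);hsv=cv2.cvtColor(q['pixels'],cv2.COLOR_RGB2HSV)
a=np.radians(16.6);ex=np.array([np.cos(a),np.sin(a)]);ey=np.array([-ex[1],ex[0]])
D=P[...,:2]-[.547,-.2597];X=D@ex;Y=D@ey
m=(np.hypot(X,Y)<.1)&(abs(P[...,2]-.114)<.003)&(np.hypot(X,Y)>.05)&(np.hypot(X,Y)<.066)
q=np.c_[X[m],Y[m]];A=np.c_[2*q,np.ones(len(q))];x=np.linalg.lstsq(A,(q**2).sum(1),rcond=None)[0];print('rim',x[:2],np.sqrt(x[2]+x[0]**2+x[1]**2))
m=(hsv[...,0]<14)&(hsv[...,1]>110)&(P[...,2]>.117)&(P[...,2]<.15)&(np.hypot(X,Y)<.056);print(m.sum(),np.percentile(X[m],[2,50,98]) if m.any() else '')
E
```

```text
tcp [ 0.5767 -0.2513  0.0768] yaw 106.63 w 0.0278 q6 -0.7 -> dpos [ 0.0027  0.0026 -0.0214] twist 0.0001
rim [9.60676955e-06 6.88742719e-04] 0.057554436725408956
42 [0.01027754 0.03694961 0.04300962]
```

Emit:
{"op": "move_arm", "data": {"delta_pos": [[0,0,0],[0,0,0],[0,0,0],[0,0,0],[0,0,0]], "twist": [0,0,0,0,0], "grip": 0.05}}

```text
time_s: 25.05
tcp_pos: [0.5769, -0.2513, 0.0769]
eef_rot: [-0.145, 0.989, -0.0, 0.0]
ft_force: [-0.4, -0.1, -0.1]
width: 0.0405
finger_force: 0.0
```

Emit:
{"op": "move_arm", "data": {"delta_pos": [[0,0,-0.1],[0,0,-0.3],[0,0,-0.5],[0,0,-0.7],[0,0,-0.7]], "twist": [0,0,0,0,0]}}

```text
time_s: 25.55
tcp_pos: [0.5796, -0.2525, 0.1875]
eef_rot: [-0.145, 0.989, -0.003, 0.004]
ft_force: [0.6, -0.0, 0.3]
width: 0.0403
finger_force: 0.0
```

Emit:
{"op": "move_arm", "data": {"delta_pos": [[0.05,0.25,0],[0.1,0.5,0],[0.15,0.75,0],[0.2,1,0],[0.2,1,0]], "twist": [0,0,0,0,0]}}

```text
time_s: 26.05
tcp_pos: [0.5023, -0.1126, 0.1815]
eef_rot: [-0.147, 0.989, 0.001, -0.001]
ft_force: [0.3, -0.4, 0.3]
width: 0.0405
finger_force: 0.0
```

Emit:
{"op": "move_arm", "data": {"delta_pos": [[0.05,0.25,0],[0.1,0.5,0],[0.15,0.75,0],[0.2,1,0],[0.2,1,0]], "twist": [0,0,0,0,0]}}

```text
time_s: 26.55
tcp_pos: [0.4317, 0.0214, 0.1817]
eef_rot: [-0.147, 0.989, 0.0, -0.001]
ft_force: [0.3, -0.8, 0.6]
width: 0.0406
finger_force: 0.0
```

```bash
python3 - <<'E'
from h import *
a=np.radians(16.6);ex=np.array([np.cos(a),np.sin(a)]);ey=np.array([-ex[1],ex[0]])
T0=load('top0')
for n in('top','scene'):
    q=snap(n,n+'14');P=cloud(q);hsv=cv2.cvtColor(q['pixels'],cv2.COLOR_RGB2HSV).astype(int)
    D=P[...,:2]-[.547,-.2597];X=D@ex;Y=D@ey;r=np.hypot(X,Y)
    f=(r<.052)&(r>.016)&(P[...,2]>.05)&(P[...,2]<.085)
    print(n,'hue hist',np.bincount(hsv[...,0][f],minlength=100)[:100].nonzero()[0],np.bincount(hsv[...,0][f])[:40])
    for nm,m in(('green',f&(hsv[...,0]>35)&(hsv[...,0]<90)),('brass',f&(hsv[...,0]>16)&(hsv[...,0]<35)),('tall',f&(r<.046)&(r>.018)&(P[...,2]>.066))):
        if m.any(): print(nm,m.sum(),X[m].mean().round(4),Y[m].mean().round(4),P[m][:,2].mean().round(4))
    for c in(106.6,-73.4):
        ph=np.degrees(np.arctan2(P[...,1]+.2597,P[...,0]-.547));m=(r>.066)&(r<.09)&(abs(ph-c)<9)&(P[...,2]>.03);print('lug',m.sum(),np.median(P[m][:,2]))
    st=(abs(P[...,0]-.484)<.03)&(abs(P[...,1]-.0145)<.03)&(P[...,2]>.008)&(P[...,2]<.03);print('steel',st.sum(),P[st].mean(0))
    for k,s0 in((n,load(n+'0')),):
        P0=cloud(s0);b=(abs(P0[...,0]-.484)<.03)&(abs(P0[...,1]-.0145)<.03)&(P0[...,2]>.008)&(P0[...,2]<.03);print('steel0',b.sum(),P0[b].mean(0))
    cv2.imwrite(f'pics/{n}14c.png',q['pixels'][...,::-1])
print(status.state()['tcp_pos'],status.state()['width'])
E
```

```text
top hue hist [ 5  7  8  9 10 11 12 13 14 15 16 17 18 19 20 22 23 24 25 26 31 35 38 47
 49 51 53 57 59 60 61 62 63 64 65] [  0   0   0   0   0   1   0   4  41 153 217  44  20  21 180  75 515  52
   2   2   5   0   3   3   1   2   1   0   0   0   0   1   0   0   0   1
   0   0   1   0]
green 29 0.0256 -0.0005 0.0801
brass 72 -0.0027 -0.0035 0.0635
tall 149 0.0263 0.0018 0.0772
lug 123 0.06418790125856444
lug 77 0.06469025150173313
steel 0 [nan nan nan]
steel0 94 [0.48279532 0.01278472 0.01202307]
scene hue hist [ 9 10 11 12 13 14 15 17 18 19 20 23 27 30 38 39 43] [  0   0   0   0   0   0   0   0   0   3  14  53  32 119  85 215   0   2
   1   2   1   0   0   1   0   0   0   1   0   0   1   0   0   0   0   0
   0   0   1   1]
green 3 0.0221 0.001 0.079
brass 9 0.024 -0.0004 0.08
tall 40 0.0224 0.0046 0.0785
lug 37 0.06320674435977025
lug 185 0.06379954589359516
steel 70 [0.48533543 0.01535155 0.01139269]
steel0 72 [0.48579398 0.01542286 0.01147166]
[0.43392209 0.01911125 0.18193175] 0.04014510852924223<stdin>:13: RuntimeWarning: Mean of empty slice.
  ret = um.true_divide(
```

```bash
python3 -c "
from station import close_job
print(close_job())"
```

```text
the job is handed in; nothing more can be done
None
```

I handed the job in at about 27 s, with the bowl fully home on its pegs and both lugs level; depth readings show the pendant inside it, apparently lying on the brass ring (itself hidden), and the silver ring still on its pad; I didn't re-measure the other bench items.

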